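Swap the test trays on an electronics bench

ROBOT

A 7-joint arm with a two-finger parallel gripper is mounted at the origin on the work surface. World frame = base frame: x ahead of the robot, y to its left, z up, the work surface at z = 0. Lengths are in m, angles in degrees, forces in N, time in s.
With the tool pointing down it reaches from about 0.35 to 0.775 m from the base axis. Payload 3.1 kg.
Tool frame: the origin (TCP) lies midway between the tips of the shut fingers; the grasp point (between the pads) lies 19 mm behind it; z points along the fingers, y is the line along which they close (so a half turn about z gives the same grasp; the last joint's range is limited). The gripper opens to 85 mm and grips with 20 to 120 N. Pads are 22 mm wide; open, the fingers measure 114 mm over their backs; the gripper's body (76 mm by 85 mm) begins 54 mm behind the grasp point. The pads swing forward as they close: fully open they stand 13 mm farther back than shut.
Start: joints at [-77.79, 17.813, 0.802, 86.603, -0.252, 75.585, -1.558], TCP at [0.139, 0.532, 0.231] pointing down, gripper open.
Joint ranges: [-154.91, 154.91], [-16.99, 109.72], [-72.82, 74.43], [7.12, 147.25], [-82.49, 262.49], [11.32, 116.49], [-174.64, 174.64]. Speed limits (degrees/s): [159.86, 159.86, 180, 180, 180, 180, 180].

INTERFACE

Orientations are given as a 3x3 rotation matrix whose columns are the frame's x, y, z axes.
In Python, from station import robot, optics gives the robot as it stands.
- The arm moves only by the shell command python3 -m inch 'ROWS' [FORCE]. ROWS is JSON, a list that holds one entry, the list of rows, each a list of 5 numbers: the gripper command: -1 is shut, 1 is fully open, values between are in proportion, then the shift along the tool's x, y, z in m, then the turn about the tool's z in degrees. A call has 1 to 5 rows; each row shifts and turns the commanded pose from where the row before left it, along the tool's axes as they then stand; what a row does not reach is not made up. A row lasts 1/10 s, in which the tool goes at most 50 mm and 8.59 degrees, less where a joint would pass 70% of its speed; a pose out of reach is approached as far as the arm can. A call is refused whole if a number of a shift passes 0.05 or a number of a turn 8.59, either way. A call with a gripper value outside its range is refused whole. The fingers move at their own pace and stop on an object; FORCE is the grip in N (left out, the last holds). Time passes only in rows, so rows that do not move let the fingers close. It gives the time, the measured TCP pose, the force, the opening and the grip force at its end, in the units of the state.
- robot.observe(): the state, without advancing time (a new reading comes with each control period).
- optics.snapshot(name): name is "scene" or "top" or "wrist"; returns a dict with "pixels" (400x640x3 uint8, blue, green, red), "fovy" (degrees; the focal length in pixels is half the picture's height over the tangent of half this angle, whatever the lens; pixels are square), "cx", "cy" (the principal point, pixels), "pose" (4x4, takes a point from camera to world coordinates). Camera axes: x right, y down, z forward; pixel columns grow to the right and rows downward; lengths in m; the calibration is good to about 2 mm. A picture is of the moment at which its call begins. There is no depth.
- robot.finish_job(): hands the job in; it is judged then, once.
The state is a dict: "time": time; "joint_positions": joint angles; "joint_vel": joint speeds; "tau": joint torques, N m; "ee_pos": TCP position; "orientation": TCP orientation; "wrist_force": force on the tool from outside, world axes, zero at the start; "wrist_torque": the same for the moment, N m; "opening": opening from 0.0 (shut) to 1.0 (fully open); "finger_force": force on a finger pad.
Only numpy, scipy, OpenCV 4.12 (cv2) and the standard library are available. Lean on these libraries where they do the work, as an engineer would, in place of code of your own. Each camera call takes 0.05 s, during which the arm holds its last target. There are 200 camera calls.

TASK

Put away the empty blue tray, then bring out the loaded orange one: first push the blue tray fully home into its dock, then hook a fingertip behind the upright lip of the orange tray and draw it fully out along its rail, so that the controller in it can be reached. Only push and pull gently with the fingertips, without gripping the trays or ramming their stops; do not touch the controller, which stays lying in its seat in the orange tray, and leave everything else on the bench where it is.

Things in the scene. Friction and masses are not known exactly. Their poses are not given: they have to be found in the camera images.
- orange_dock: fixed orange test dock: grey metal housing 140 x 126 x 80 mm high (x, y, z), open at its front (-x) face, orange band on its roof. Origin: centre of its underside, on the bench; +x points from the open front to the back, z up. Its yaw varies by 0.25 rad and the two docks may stand either way round, left or right.
- blue_dock: fixed blue test dock: grey metal housing 140 x 126 x 80 mm high (x, y, z), open at its front (-x) face, blue band on its roof. Origin: centre of its underside, on the bench; +x points from the open front to the back, z up. Its yaw varies by 0.25 rad and the two docks may stand either way round, left or right.
- orange_tray (a joint): slide of the orange tray in m: 0 = fully home (against the inner stop), 0.10 = fully out (against the outer stop); it grows as the tray comes out along the dock's -x. Starts home. Friction about 2 N plus 8 N per m/s, no spring: it stays where it is left.
- blue_tray (a joint): slide of the blue tray in m: 0 = fully home (against the inner stop), 0.10 = fully out (against the outer stop); it grows as the tray comes out along the dock's -x. Starts 0.055 to 0.09 out. Friction about 2 N plus 8 N per m/s, no spring: it stays where it is left.
- orange_lip (a point): top middle of the orange tray's front lip: an upright plate 98 mm wide (dock y), 6 mm thick (dock x), top 50 mm above the bench; tray floor behind it 18 mm above the bench. Tray home: this point is at x = -0.133 m of the dock frame and a clear gap 60 mm deep lies between the lip's back and the dock's 80 mm high front, open above. In front of the lip: free bench.
- blue_lip (a point): top middle of the blue tray's front lip: an upright plate 98 mm wide (dock y), 6 mm thick (dock x), top 50 mm above the bench; tray floor behind it 18 mm above the bench. Tray home: this point is at x = -0.133 m of the dock frame and a clear gap 60 mm deep lies between the lip's back and the dock's 80 mm high front, open above. In front of the lip: free bench.
- orange_seat (a point): centre of the controller's seat on the orange tray's floor, 113 mm behind the lip's middle plane (towards dock +x), moves with the tray. Curbs 6 mm high surround the seat; the front one begins 70 mm behind the lip's middle plane.
- controller: loose black controller box 70 x 62 x 26 mm, 0.11 to 0.22 kg, lying in the seat of the orange tray, at the start under the dock's roof; origin at the centre of its underside; x along the tray
- spare: bystander: loose grey controller box 70 x 62 x 26 mm on the bench between the docks; origin at the centre of its underside
- screwdriver: bystander: red screwdriver 180 mm long lying between the docks about along x; origin under its middle
- connector: bystander: green terminal block 32 x 45 x 18 mm in front of the docks near the middle; origin at the centre of its underside
- jar: bystander: small jar, 52 mm wide, 65 mm high, on the left; origin at the centre of its underside
- driver_cup: bystander: black cup of screwdrivers, 80 mm wide, 145 mm high over the handles, on the left; origin at the centre of its underside
- bitcase: bystander: orange bit case 85 x 120 x 30 mm on the right; origin at the centre of its underside
- adapter: bystander: black power adapter 110 x 50 x 32 mm on the right; origin at the centre of its underside

How it is judged:
By the outcome, as a careful person would: the job done as asked, in the order asked, and still so for the second after the job is handed in, with the robot touching nothing.
It also fails if it takes over 48 s, if anything falls off the work surface, if the arm or the gripper's body presses on something with over 40 N, if the wrist force passes 120 N, or if a joint passes its speed limit or range.

## Working session

There is one attempt and no reset: what is moved stays moved. The work goes in short steps, Python scripts to look and compute and a shell command to move; the robot and the scene stay as the last step left them, time stands still between calls to the robot, and variables do not carry over. Pictures are saved under pics/ and viewed, at most 10 in all, crops included, and the job is handed in when it is done.

```bash
mkdir -p pics; ls; python3 - <<'E'
from station import robot, optics
import cv2,numpy as np
for n in("top","scene"):
    s=optics.snapshot(n); cv2.imwrite(f"pics/{n}0.png",s["pixels"]); np.savez(f"{n}0.npz",**s)
    print(n,s["fovy"],s["cx"],s["cy"],np.round(s["pose"],3).tolist())
o=robot.observe(); print(o["time"],np.round(o["orientation"],3).tolist(),o["opening"],o["wrist_force"])
E
```

```text
pics
top 55.172812052449395 317.38315681037415 207.80683159318585 [[0.007, -0.996, 0.086, 0.508], [-1.0, -0.007, 0.004, -0.011], [-0.003, -0.086, -0.996, 1.208], [0.0, 0.0, 0.0, 1.0]]
scene 53.569143643967976 323.94918549084593 200.81085826282165 [[0.36, 0.47, -0.806, 1.627], [0.933, -0.205, 0.297, -0.379], [-0.025, -0.859, -0.512, 0.729], [0.0, 0.0, 0.0, 1.0]]
0.1 [[-0.968, 0.252, -0.0], [0.252, 0.968, -0.002], [-0.0, -0.002, -1.0]] 1.0013550482321405 [-0.12305416 -0.02696405  0.41191666]
```

View pics/top0.png

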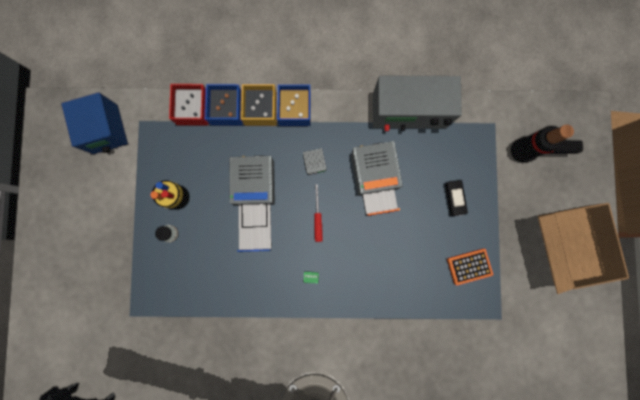

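View pics/scene0.png

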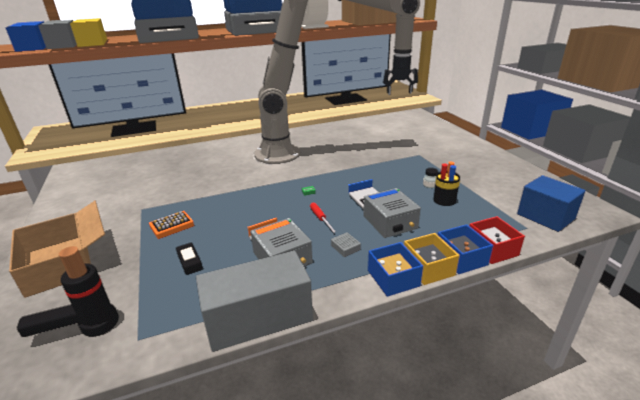

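The top view shows the blue dock at about (251,180) with its tray out to a lip at about (255,249). The orange dock is at (376,167), its lip at about (382,211). The screwdriver, spare and connector lie between them. Next I measure bands, roofs and lips.

```bash
cat > h.py <<'E'
import numpy as np, cv2
def ray(s,uv,z):
    f=200/np.tan(np.radians(float(s["fovy"]))/2); P=np.array(s["pose"])
    uv=np.atleast_2d(uv).astype(float)
    d=np.c_[(uv[:,0]-s["cx"])/f,(uv[:,1]-s["cy"])/f,np.ones(len(uv))]@P[:3,:3].T
    o=P[:3,3]; return o+d*((z-o[2])/d[:,2])[:,None]
def comps(m,amin=15):
    n,l,st,c=cv2.connectedComponentsWithStats(m.astype(np.uint8)*255)
    return [(st[i],c[i],np.argwhere(l==i)[:,::-1]) for i in range(1,n) if st[i][4]>=amin]
def rect(s,pts,z):
    w=ray(s,pts,z)[:,:2]
    (c,sz,a)=cv2.minAreaRect((w*1000).astype(np.float32)); return np.round(c,1),np.round(sz,1),round(a,1)
E
python3 - <<'E'
from h import *
s=np.load("top0.npz"); im=s["pixels"]; h=cv2.cvtColor(im,cv2.COLOR_BGR2HSV); H,S,V=cv2.split(h)
roi=np.zeros(H.shape,bool); roi[125:316,140:495]=1
for n,m in dict(orange=(H<16)&(H>4)&(S>120)&(V>90),blue=(H>105)&(H<125)&(S>130)&(V>70),grey=(S<50)&(V>75),red=((H<5)|(H>172))&(S>120),green=(H>50)&(H<80)&(S>100)).items():
    for st,c,p in comps(m&roi):
        z={'grey':.08,'orange':.08,'blue':.08}.get(n,.02)
        print(n,st,np.round(c,1),rect(s,p,z), rect(s,p,.05)[0])
big=cv2.resize(im[140:270,220:420],None,fx=4,fy=4,interpolation=cv2.INTER_CUBIC); cv2.imwrite("pics/crop.png",big)
E
```

```text
orange [364 177  34  12 241] [380.4 182.9] (array([ 680.6, -193.1]), array([21.5, 99.9]), 9.5) [ 685.2 -197.9]
orange [151 190  23  10  98] [158.8 194.8] (array([642.2, 455.2]), array([27. , 65.4]), 2.6) [645.8 467.6]
orange [369 209  30   6  45] [383.8 211.7] (array([ 594.3, -202.1]), array([ 4.4, 87.1]), 9.9) [ 596.6 -207.2]
orange [447 249  46  36 439] [468.1 266.3] (array([ 436.4, -451.6]), array([ 81.2, 117. ]), 15.5) [ 434.5 -463.3]
blue [155 182  11   7  44] [160.  185.1] (array([667.4, 461.6]), array([27.3, 16.5]), 52.3) [671.7 474.2]
blue [234 193  33   7 205] [249.8 195.7] (array([638.6, 193.6]), array([17.9, 95.1]), 0.4) [642.1 199. ]
grey [156 125   7  14  22] [157.8 130.9] (array([832.6, 472.3]), array([40. , 18.1]), 2.5) [841.3 485.2]
grey [164 125  11   6  29] [169.8 127.1] (array([845.7, 442.5]), array([15. , 30.8]), 7.7) [854.7 454.5]
grey [  140   125   355   191 57315] [327.4 222.5] (array([574.8, -10.1]), array([ 561.1, 1056.5]), 0.5) [576.6 -10.1]
grey [148 127   7  11  21] [149.9 131.8] (array([833.2, 501.2]), array([11.1, 35.1]), 61.6) [841.9 514.9]
grey [148 1
[... 1552 characters left out ...]
ay([ 410.9, -452.9]), array([10.4, 21.3]), 14.2) [ 408.4 -464.6]
grey [140 275   8   9  26] [142.9 278.8] (array([393.5, 498.2]), array([21.2, 21. ]), 14.4) [390.5 511.7]
red [384 125   6   6  32] [386.4 127.2] (array([ 867.1, -223.6]), array([15.8, 16.4]), 89.6) [ 858.  -218.2]
red [161 190  11   7  49] [165.6 193.7] (array([653.2, 467.4]), array([18.9, 31.4]), 0.4) [649.5 455.3]
red [315 213   7  29 189] [317.9 227.4] (array([550.4,  -8.7]), array([86.8, 18.6]), 0.5) [549.4  -8.8]
green [304 272  14   3  26] [310.6 272.9] (array([409.4,  13.1]), array([40. ,  5.6]), 83.4) [411.9  12.5]
green [304 278  14   5  59] [310.5 279.9] (array([387.8,  13.1]), array([12.1, 39.9]), 0.4) [390.8  12.5]
```

View pics/crop.png

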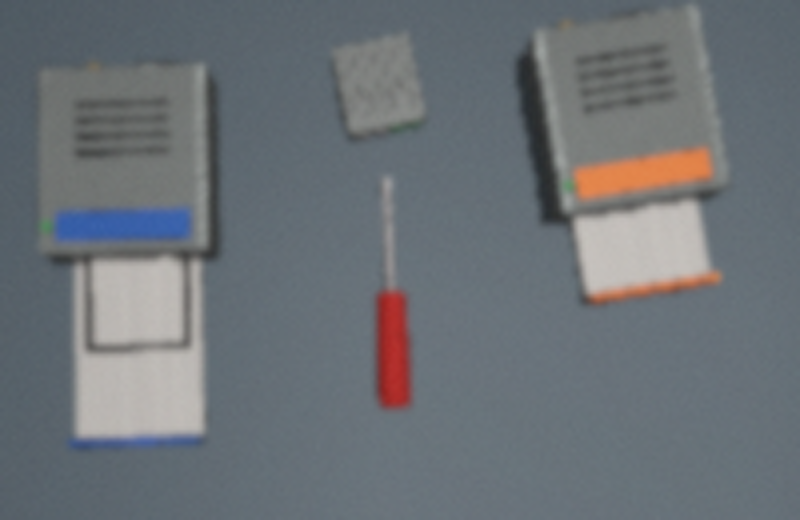

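The crop shows the blue lip running from (70,444) to (203,438) and the orange lip from (588,298) to (720,277). Now to convert these to world points and check them against the stated sizes.

```bash
python3 - <<'E'
from h import *
s=np.load("top0.npz")
q=lambda a:np.array(a)/4+[220-.375,140-.375]
def yaw(a,b): d=b-a; return np.degrees(np.arctan2(d[1],d[0]))
for n,lip,roof in (("blue",[(70,444),(203,438)],[(41,250),(41,68),(206,66),(208,250)]),("orange",[(588,298),(720,277)],[(566,212),(535,30),(697,8),(727,185)])):
    L=ray(s,q(lip),.05)[:,:2]; R=ray(s,q(roof),.08)[:,:2]
    print(n,"lip",L.round(3).tolist(),L.mean(0).round(3),"w",np.linalg.norm(L[0]-L[1]).round(3),"yaw",yaw(L[1],L[0])-90)
    print(" roof",R.mean(0).round(3),"sides",[np.linalg.norm(R[i]-R[(i+1)%4]).round(3) for i in range(4)],"yaws",yaw(R[0],R[1]),yaw(R[3],R[2]))
    y=np.radians(np.mean([yaw(R[0],R[1]),yaw(R[3],R[2]),yaw(L[1],L[0])-90])); u=np.array([np.cos(y),np.sin(y)])
    print(" yaw",np.degrees(y),"home lip",(R.mean(0)-.133*u).round(3),"slide",(R.mean(0)-L.mean(0))@u-.133)
E
```

```text
blue lip [[0.476, 0.234], [0.482, 0.134]] [0.479 0.184] w 0.1 yaw 2.9923586193571907
 roof [0.689 0.193] sides [np.float64(0.137), np.float64(0.124), np.float64(0.138), np.float64(0.124)] yaws 1.5457174280234927 1.6279783434944148
 yaw 2.055351463625033 home lip [0.556 0.188] slide 0.0772934705737705
orange lip [[0.589, -0.156], [0.606, -0.256]] [ 0.598 -0.206] w 0.101 yaw 9.454481607021819
 roof [ 0.729 -0.185] sides [np.float64(0.139), np.float64(0.123), np.float64(0.135), np.float64(0.121)] yaws 9.46664969556342 8.897299350535011
 yaw 9.27281021770675 home lip [ 0.598 -0.206] slide 0.00026910138654026583
```

Lip widths, roof sizes and the orange slide of about 0 all match the given sizes. First I turn by -16.6°, shut the fingers and move to a point in front of the blue lip.

```bash
python3 -m inch '[[[-1,0,0,0,-8.3],[-1,0,0,0,-8.3],[-1,-0.02,-0.026,0,0],[-1,-0.025,-0.033,0,0],[-1,-0.025,-0.033,0,0]]]'; python3 -m inch '[[[-1,-0.025,-0.033,0,0],[-1,-0.025,-0.033,0,0],[-1,-0.025,-0.033,0,0],[-1,-0.025,-0.033,0,0],[-1,-0.025,-0.033,0,0]]]'; python3 -m inch '[[[-1,-0.025,-0.033,0,0],[-1,-0.025,-0.033,0,0],[-1,-0.02,-0.025,0,0],[-1,0,0,0,0],[-1,0,0,0,0]]]'
```

```text
time: 0.6
ee_pos: [0.2121, 0.4415, 0.2306]
orientation: [[-0.999, -0.037, -0.0], [-0.037, 0.999, -0.001], [0.0, -0.001, -1.0]]
wrist_force: [1.1, -0.1, -0.3]
opening: 0.145
finger_force: 0.0
time: 1.1
ee_pos: [0.343, 0.2806, 0.231]
orientation: [[-0.999, -0.035, -0.0], [-0.035, 0.999, -0.0], [0.0, -0.0, -1.0]]
wrist_force: [0.8, 0.7, 0.1]
opening: 0.001
finger_force: 0.0
time: 1.6
ee_pos: [0.4154, 0.1932, 0.2309]
orientation: [[-0.999, -0.033, -0.001], [-0.033, 0.999, -0.0], [0.001, -0.0, -1.0]]
wrist_force: [-0.5, 0.0, 0.4]
opening: 0.001
finger_force: 0.0
```

```bash
python3 -m inch '[[[-1,0,-0.002,0.04,0],[-1,0,-0.003,0.045,0],[-1,0,-0.003,0.045,0],[-1,0,0,0.045,0],[-1,0,0,0.024,0]]]'; python3 -m inch '[[[-1,-0.01,0,0,0],[-1,-0.015,0,0,0],[-1,-0.008,0,0,0],[-1,0,0,0,0]]]'; python3 - <<'E'
from station import optics
import cv2,numpy as np
s=optics.snapshot("wrist"); cv2.imwrite("pics/w1.png",s["pixels"])
E
```

```text
time: 2.1
ee_pos: [0.4118, 0.1864, 0.0288]
orientation: [[-0.999, -0.038, -0.006], [-0.038, 0.999, -0.002], [0.006, -0.002, -1.0]]
wrist_force: [-0.5, -0.5, 0.7]
opening: -0.001
finger_force: 0.0
time: 2.5
ee_pos: [0.4515, 0.1882, 0.0339]
orientation: [[-0.999, -0.035, 0.004], [-0.035, 0.999, 0.002], [-0.004, 0.002, -1.0]]
wrist_force: [0.4, 0.7, 0.3]
opening: 0.003
finger_force: 0.0
```

View pics/w1.png

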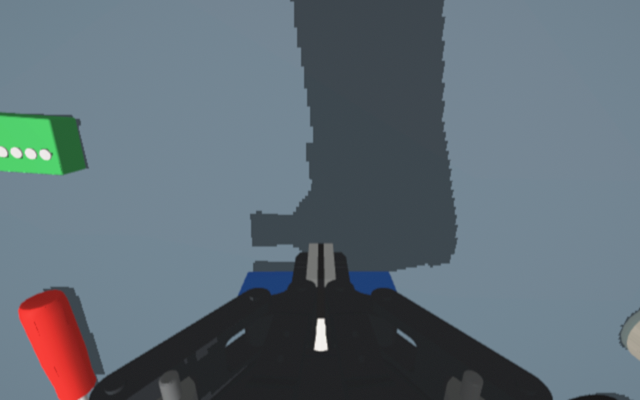

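The fingers (column 320) stand centred in front of the blue lip (columns 245–395). Now I push slowly.

```bash
python3 -m inch '[[[-1,-0.004,0,0,0],[-1,-0.005,0,0,0],[-1,-0.005,0,0,0],[-1,-0.006,0,0,0],[-1,-0.006,0,0,0]]]'; python3 -m inch '[[[-1,-0.008,0,0,0],[-1,-0.008,0,0,0],[-1,-0.008,0,0,0],[-1,-0.008,0,0,0],[-1,-0.008,0,0,0]]]'; python3 -m inch '[[[-1,-0.006,0,0,0],[-1,-0.003,0,0,0],[-1,0,0,0,0]]]'
```

```text
time: 3.05
ee_pos: [0.4741, 0.1879, 0.0321]
orientation: [[-0.999, -0.035, -0.002], [-0.035, 0.999, -0.0], [0.002, -0.0, -1.0]]
wrist_force: [-3.0, -0.8, 1.7]
opening: 0.003
finger_force: 1.3
time: 3.55
ee_pos: [0.5153, 0.1894, 0.0321]
orientation: [[-0.999, -0.035, -0.001], [-0.035, 0.999, 0.0], [0.001, 0.0, -1.0]]
wrist_force: [-3.2, -0.2, 0.8]
opening: -0.0
finger_force: 1.3
time: 3.85
ee_pos: [0.5251, 0.1893, 0.0324]
orientation: [[-0.999, -0.035, 0.002], [-0.035, 0.999, -0.0], [-0.002, -0.0, -1.0]]
wrist_force: [-1.2, -0.5, -0.8]
opening: -0.001
finger_force: 0.2
```

Pushing needs about 3 N. I continue in small steps until the stop shows in the force.

```bash
python3 -m inch '[[[-1,-0.003,0,0,0],[-1,-0.003,0,0,0],[-1,-0.003,0,0,0]]]'; python3 -m inch '[[[-1,-0.002,0,0,0],[-1,-0.002,0,0,0]]]';  python3 -m inch '[[[-1,-0.001,0,0,0],[-1,-0.001,0,0,0]]]'
```

```text
time: 4.15
ee_pos: [0.5329, 0.1896, 0.0324]
orientation: [[-0.999, -0.035, -0.0], [-0.035, 0.999, -0.0], [0.0, -0.0, -1.0]]
wrist_force: [-3.0, 0.8, 1.3]
opening: 0.004
finger_force: 1.1
time: 4.35
ee_pos: [0.5371, 0.1897, 0.0324]
orientation: [[-0.999, -0.035, 0.0], [-0.035, 0.999, -0.0], [-0.0, -0.0, -1.0]]
wrist_force: [-1.5, -0.1, 1.7]
opening: -0.001
finger_force: 1.1
time: 4.55
ee_pos: [0.539, 0.1898, 0.0324]
orientation: [[-0.999, -0.035, 0.0], [-0.035, 0.999, -0.0], [-0.0, -0.0, -1.0]]
wrist_force: [-2.3, -1.1, 2.4]
opening: 0.003
finger_force: 1.0
```

```bash
for i in 1 2 3; do :; done; python3 -m inch '[[[-1,-0.001,0,0,0],[-1,-0.001,0,0,0]]]' | grep -E 'ee_pos|wrist'; python3 -m inch '[[[-1,-0.001,0,0,0],[-1,-0.001,0,0,0]]]'| grep -E 'ee_pos|wrist'; python3 -m inch '[[[-1,-0.001,0,0,0],[-1,-0.001,0,0,0]]]'| grep -E 'ee_pos|wrist'
```

```text
ee_pos: [0.5408, 0.19, 0.0323]
wrist_force: [-2.1, -1.0, 1.0]
ee_pos: [0.5413, 0.1901, 0.0321]
wrist_force: [-5.9, -1.8, 4.4]
ee_pos: [0.5413, 0.1902, 0.0318]
wrist_force: [-10.3, -0.8, 7.5]
```

The tray stopped at TCP x 0.5413 (expected about 0.542) with force rising, so the blue tray is home. I back off, rise, turn and move above the orange gap.

```bash
python3 -m inch '[[[-1,0.01,0,0,0],[-1,0.024,0,0,0],[-1,0,0,-0.04,-3.5],[-1,0,0,-0.045,-3.8],[-1,0,0,-0.045,0]]]'; python3 -m inch '[[[-1,0,0,-0.03,0],[-1,-0.005,-0.034,0,0],[-1,-0.006,-0.045,0,0],[-1,-0.006,-0.045,0,0],[-1,-0.006,-0.045,0,0]]]'; python3 -m inch '[[[-1,-0.006,-0.045,0,0],[-1,-0.006,-0.045,0,0],[-1,-0.006,-0.045,0,0],[-1,-0.006,-0.045,0,0],[-1,-0.005,-0.04,0,0]]]';python3 -m inch '[[[-1,0,-0.015,0,0],[-1,0,0,0,0],[-1,0,0,0,0]]]'; python3 - <<'E'
from station import optics
import cv2,numpy as np
from h import *
s=optics.snapshot("wrist"); cv2.imwrite("pics/w2.png",s["pixels"]); np.savez("w2.npz",**s)
H,S,V=cv2.split(cv2.cvtColor(s["pixels"],cv2.COLOR_BGR2HSV))
for st,c,p in comps((H<16)&(H>4)&(S>120)&(V>60),80): print(st,c.round(0),"lip z",rect(s,p,.05),"roof z",rect(s,p,.08))
E
```

```text
time: 5.65
ee_pos: [0.5114, 0.1893, 0.1638]
orientation: [[-0.987, -0.163, 0.003], [-0.163, 0.987, 0.001], [-0.003, 0.0, -1.0]]
wrist_force: [2.0, -0.1, 0.3]
opening: -0.003
finger_force: 0.0
time: 6.15
ee_pos: [0.5625, 0.0247, 0.193]
orientation: [[-0.987, -0.163, 0.005], [-0.163, 0.987, 0.0], [-0.005, -0.001, -1.0]]
wrist_force: [0.4, 0.1, -0.1]
opening: 0.001
finger_force: 0.0
time: 6.65
ee_pos: [0.6265, -0.1894, 0.1927]
orientation: [[-0.987, -0.161, 0.004], [-0.161, 0.987, -0.002], [-0.003, -0.003, -1.0]]
wrist_force: [0.7, -0.2, 0.3]
opening: -0.004
finger_force: 0.0
time: 6.95
ee_pos: [0.628, -0.1992, 0.1922]
orientation: [[-0.987, -0.163, 0.001], [-0.163, 0.987, 0.002], [-0.001, 0.002, -1.0]]
wrist_force: [0.1, 0.3, 0.7]
opening: 0.001
finger_force: 0.0
[272 150  94  12 956] [320. 155.] lip z (array([ 593.6, -206.2]), array([11.4, 96.7]), 9.4) roof z (array([ 588.4, -206.9]), array([10.2, 86.6]), 9.4)
[ 270  234   99   21 1683] [319. 243.] lip z (array([ 694.8, -189. ]), array([ 25.9, 112.9]), 9.4) roof z (array([ 679. , -191.5]), array([ 23.2, 101. ]), 9.4)
```

View pics/w2.png

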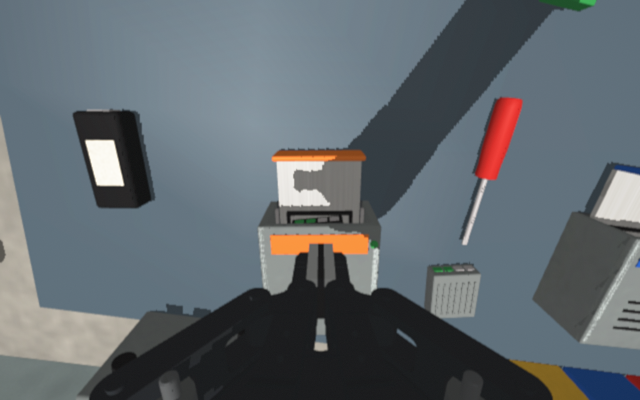

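The wrist view confirms the orange lip (row 155) centred at about (0.596,-0.206), yaw 9.4°; the TCP is above the gap. Descending into it.

```bash
python3 -m inch '[[[-1,0,0,0.025,0],[-1,0,0,0.03,0],[-1,0,0,0.03,0],[-1,0,0,0.02,0],[-1,0,0,0,0]]]'; python3 -m inch '[[[-1,0,0,0.02,0],[-1,0,0,0.02,0],[-1,0,0,0.015,0],[-1,0,0,0,0]]]'; python3 -m inch '[[[-1,0.005,0,0,0],[-1,0.005,0,0,0],[-1,0.004,0,0,0],[-1,0.004,0,0,0]]]'
```

```text
time: 7.5
ee_pos: [0.6255, -0.1963, 0.0837]
orientation: [[-0.986, -0.166, -0.007], [-0.166, 0.986, 0.005], [0.006, 0.006, -1.0]]
wrist_force: [0.2, 0.6, 0.5]
opening: -0.007
finger_force: 0.0
time: 7.9
ee_pos: [0.6265, -0.199, 0.0309]
orientation: [[-0.987, -0.164, -0.003], [-0.164, 0.987, 0.002], [0.003, 0.003, -1.0]]
wrist_force: [-0.2, 0.3, 0.0]
opening: 0.003
finger_force: 0.0
time: 8.3
ee_pos: [0.6104, -0.2046, 0.0335]
orientation: [[-0.987, -0.161, 0.003], [-0.161, 0.987, -0.001], [-0.003, -0.001, -1.0]]
wrist_force: [3.1, 0.0, 0.4]
opening: 0.002
finger_force: 1.1
```

In contact at about 3 N; drawing out gently.

```bash
python3 -m inch '[[[-1,0.005,0,0,0],[-1,0.006,0,0,0],[-1,0.006,0,0,0],[-1,0.006,0,0,0],[-1,0.006,0,0,0]]]'|grep -E 'ee_p|wrist'; python3 -m inch '[[[-1,0.006,0,0,0],[-1,0.006,0,0,0],[-1,0.006,0,0,0],[-1,0.006,0,0,0],[-1,0.006,0,0,0]]]'|grep -E 'ee_p|wrist'; python3 -m inch '[[[-1,0.006,0,0,0],[-1,0.006,0,0,0],[-1,0.005,0,0,0],[-1,0.004,0,0,0],[-1,0.003,0,0,0]]]'|grep -E 'ee_p|wrist'
```

```text
ee_pos: [0.5808, -0.209, 0.0326]
wrist_force: [1.9, -0.6, 2.1]
ee_pos: [0.551, -0.2139, 0.0323]
wrist_force: [3.4, -1.7, 0.2]
ee_pos: [0.5272, -0.2176, 0.0322]
wrist_force: [1.9, -0.5, -0.0]
```

```bash
python3 -m inch '[[[-1,0.003,0,0,0],[-1,0.003,0,0,0],[-1,0.002,0,0,0]]]'|grep -E 'ee_p|wrist'; python3 -m inch '[[[-1,0.002,0,0,0],[-1,0.001,0,0,0]]]'|grep -E 'ee_p|wrist'; python3 -m inch '[[[-1,0.001,0,0,0],[-1,0.001,0,0,0]]]'|grep -E 'ee_p|wrist'; python3 -m inch '[[[-1,0.001,0,0,0],[-1,0.001,0,0,0]]]'|grep -E 'ee_p|wrist'
```

```text
ee_pos: [0.5196, -0.2188, 0.0322]
wrist_force: [2.5, -1.2, 0.4]
ee_pos: [0.5166, -0.2193, 0.0322]
wrist_force: [3.2, -0.7, 0.3]
ee_pos: [0.5149, -0.2195, 0.0322]
wrist_force: [2.7, -0.9, -0.2]
ee_pos: [0.5129, -0.2199, 0.0322]
wrist_force: [2.0, -1.8, -0.5]
```

```bash
python3 -m inch '[[[-1,0.001,0,0,0],[-1,0.001,0,0,0]]]'|grep -E 'ee_p|wrist'; python3 -m inch '[[[-1,0.001,0,0,0],[-1,0.001,0,0,0]]]'|grep -E 'ee_p|wrist'; python3 -m inch '[[[-1,0.001,0,0,0]]]'|grep -E 'ee_p|wrist'
```

```text
ee_pos: [0.5125, -0.2199, 0.0323]
wrist_force: [6.5, -0.7, -4.7]
ee_pos: [0.5125, -0.2198, 0.0325]
wrist_force: [8.9, -0.0, -6.7]
ee_pos: [0.5125, -0.2198, 0.0326]
wrist_force: [11.1, -0.1, -7.3]
```

The outer stop was reached at x 0.5125, which is about 100 mm of travel. I back off the lip, rise, and check.

```bash
python3 -m inch '[[[-1,-0.008,0,0,0],[-1,-0.01,0,0,0],[-1,0,0,0,0],[-1,0,0,-0.02,0],[-1,0,0,-0.04,0]]]'|grep -E 'ee_p|wrist'; python3 -m inch '[[[-1,0,0,-0.045,0],[-1,0,0,-0.045,0],[-1,0.03,0,-0.03,0],[-1,0.045,0,0,0],[-1,0.045,0,0,0]]]'|grep -E 'ee_p|wrist';  python3 -m inch '[[[-1,0.03,0,0,0],[-1,0,0,0,0],[-1,0,0,0,0]]]'; python3 - <<'E'
from station import optics
from h import *
a=np.load("top0.npz")["pixels"]; s=optics.snapshot("top"); b=s["pixels"]
v=np.vstack([b[130:290,220:420]]); v=cv2.resize(v,None,fx=3.6,fy=3.6,interpolation=cv2.INTER_CUBIC); cv2.imwrite("pics/t2.png",v)
H,S,V=cv2.split(cv2.cvtColor(b,cv2.COLOR_BGR2HSV)); roi=np.zeros(H.shape,bool); roi[125:300,220:420]=1
for n,m in dict(orange=(H<16)&(H>4)&(S>120)&(V>90),blue=(H>105)&(H<125)&(S>130)&(V>70),red=((H<5)|(H>172))&(S>120),green=(H>50)&(H<80)&(S>100)).items():
    for st,c,p in comps(m&roi,12): print(n,st,rect(s,p,.05))
E
```

```text
ee_pos: [0.5218, -0.2162, 0.0892]
wrist_force: [0.6, -0.5, -0.4]
ee_pos: [0.4059, -0.2378, 0.2132]
wrist_force: [-0.3, -0.5, -0.8]
time: 12.5
ee_pos: [0.3771, -0.242, 0.2124]
orientation: [[-0.987, -0.16, 0.0], [-0.16, 0.987, 0.001], [-0.0, 0.001, -1.0]]
wrist_force: [0.5, 0.3, -0.2]
opening: 0.002
finger_force: 0.0
orange [364 177  34  12 242] (array([ 685.2, -197.9]), array([ 22.2, 102.5]), 9.5)
orange [375 241  30   6  41] (array([ 499.9, -224.5]), array([ 3.9, 88.7]), 9.8)
blue [234 193  33   7 204] (array([642.1, 199. ]), array([18.4, 97.6]), 0.4)
red [384 125   6   6  33] (array([ 858. , -218.2]), array([15.4, 16. ]), 89.6)
red [315 213   7  29 189] (array([549.4,  -8.8]), array([84.6, 18.2]), 0.5)
green [304 272  14   3  26] (array([411.7,  12.5]), array([39. ,  5.1]), 83.4)
green [304 278  14   5  58] (array([390.8,  12.5]), array([11.8, 38.9]), 0.4)
```

View pics/t2.png

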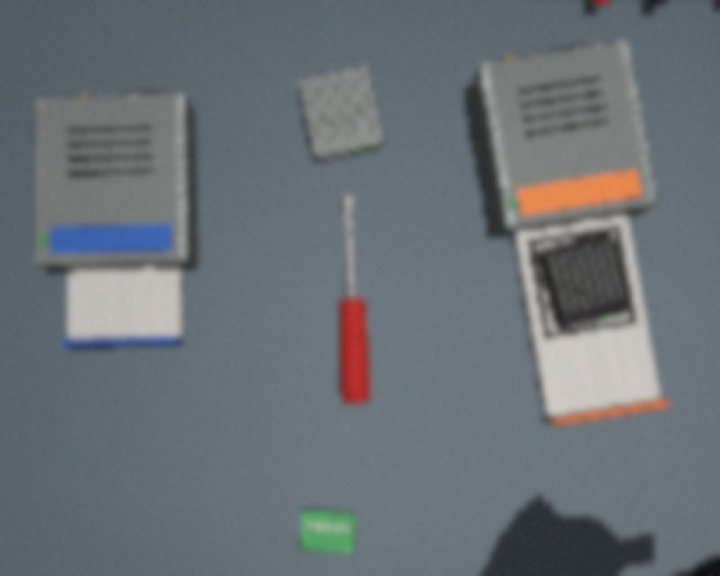

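The final view shows the blue lip home at (122,343) and the orange lip fully out at (608,412). The controller lies within its seat at (590,280), and the screwdriver and connector positions are unchanged.

```bash
python3 -c "
from station import robot
print(robot.finish_job())"
```

```text
the job is handed in; nothing more can be done
None
```

I pushed the blue tray home to its stop, then drew the orange tray fully out (about 100 mm) with the controller still in its seat, and handed the job in at about 12.5 s; the wrist force readings stayed below 15 N, and nothing else on the bench appears to have moved.

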